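# Clip the sprung cap into the tablet canister

## Robot

A 6-joint arm with a two-finger parallel gripper is mounted at the origin on a cart in front of the work surface, level with it; the furniture and walls round the work are solid. World frame = base frame: x ahead of the robot, y to its left, z up, the work surface at z = 0. Lengths are in m, angles in rad, forces in N, time in s.
With the tool pointing down it reaches from about 0.25 to 0.775 m from the base axis. Payload 4 kg.
Tool frame: the origin (TCP) lies between the finger pads; the fingertips stand 19 mm ahead of it and the grasp point (between the pads) is the TCP (robot.tip_reach is the y of the fingertips in the tool frame, in m); y points along the fingers, x is the direction in which the jaws open and shut, and the axes are right-handed (so a half turn about y gives the same grasp; the last joint's range is limited). The gripper opens to 94 mm and grips with 3 to 60 N. Pads are 16 mm wide; open, the fingers measure 119 mm over their backs; the gripper's body (75 mm by 177 mm) begins 78 mm behind the grasp point.
Start: joints at [-1.24, 0.087, 1.371, -0, 1.684, -0.103], TCP at [0.231, -0.499, 0.225] pointing down, gripper open.
Joint ranges: [-3.1, 3.1], [-0.76, 2.03], [0.27, 2.55], [-1.08, 4.22], [0.17, 2.65], [-2.57, 2.57]. Speed limits (rad/s): [2.79, 2.79, 3.14, 3.14, 3.14, 3.14].

## Interface

Orientations are given as [roll, pitch, yaw] about the fixed x, y, z axes, in that order (R = Rz(yaw) Ry(pitch) Rx(roll)).
In Python, from bench import robot, imaging, order gives the robot as it stands.
- The arm moves only by the tool send_rows, never from a script. Its argument "moves" is text: rows parted by semicolons, each of 5 numbers parted by spaces: the gripper's target within -1 to 1 (shut at 1, half-way at 0, fully open at -1), then the shift along the tool's x, y, z in m, then the turn about the tool's y in degrees. In form: fingers tx ty tz roll; .... A call has exactly 10 rows; each row shifts and turns the commanded pose from where the row before left it, along the tool's axes as they then stand; what a row does not reach is not made up. A row lasts 1/12 s, in which the tool goes at most 41.7 mm and 7.16 degrees, less where a joint would pass 70% of its speed; a pose out of reach is approached as far as the arm can. A call with a gripper value outside its range is refused whole. The fingers move at their own pace and stop on an object; the grip force is fixed at half the most. Time passes only in rows, so rows that do not move let the fingers close, or fill a call up. It gives the time, the measured TCP pose, the force and the opening at its end, in the units of the state.
- robot.get_obs(): the state, without advancing time (a new reading comes with each control period).
- imaging.snapshot(name): name is "scene" or "top"; returns a dict with "image" (384x512x3 uint8, red, green, blue), "mtx" (3x3 intrinsics, pixels), "R" (3x3) and "t" (3): a world point X has camera coordinates R X + t. Camera axes: x right, y down, z forward; pixel columns grow to the right and rows downward; lengths in m; the calibration is good to about 2 mm. A picture is of the moment at which its call begins. There is no depth.
- order.close_job(): hands the job in, once; it reports no verdict.
Trained networks look in a picture, given as the dict that the camera call returned (one of the last four; its "shot" number tells which), for a name from the list of things; names that differ only in an ending like _2 or _b are one class to them, and where a whole thing is asked for, a point or a joint stands for the part that bears it (a point fixed in the world has none). Each returns a list of dicts, best first, with "conf" (0 to 1); they miss things now and then, are a little off and sometimes report something else, mostly with a low value. They report only what shows in the picture. A call takes as long as a camera call. They do not tell look-alikes from the thing itself.
- imaging.recognise(picture, target): "centre" ([column, row] in pixels, amid what is visible of it).
- imaging.landmark_of(picture, target): "centre" ([column, row] in pixels: a listed point, or the origin of a listed thing).
The state is a dict: "time": time; "joint_positions": joint angles; "qvel": joint speeds; "joint_torque": joint torques, N m; "tool_pos": TCP position; "ee_rot": TCP orientation; "wrist_force": force on the tool from outside, world axes, zero at the start; "wrist_torque": the same for the moment, N m; "width": finger opening in m.
Only numpy, scipy, OpenCV 4.12 (cv2) and the standard library are available. Lean on these libraries where they do the work, as an engineer would, in place of code of your own. Each camera call takes 0.05 s, during which the arm holds its last target.

## Task

The grey tablet canister has been left open. Take the larger of the two white sprung caps by its two upright tabs, pinch the tabs together, lower the cap fully home in the canister's mouth and let go, so that it sits flat on the rim with both tabs sprung out under the lip.

Things in the scene. Friction and masses are not known exactly. Their poses are not given: they have to be found in the camera images.
- cap: Larger white sprung cap, plug down; the similar cap with a 60 mm flange is wrong. 85 g. Origin: centre of plug's underside, z up. Above it: tapered plug 0-16 mm (48 mm wide at the bottom, 62 from 10 mm up); flange 16-20 mm, 88 wide; two upright tabs 22-51 mm, plates 26 wide (x), 5 thick, at +y and -y, 60 mm over their outer faces; spring housing between them to 30 mm.
- mouth (a point): Centre of the grey canister's round mouth, at the rim's top, 90 mm above the worktop; z up. Canister fixed, 112 mm wide at the top. Mouth 68 mm wide in a flat white lip 6 mm thick, 102 mm inside below it. With the flange on the rim the cap's origin is 16 mm below this point; any yaw fits. With tabs free the noses rest on the lip, the cap 13 mm too high.
- cap_left (a joint): Inward travel of the tab at the cap's +y side: 0 free, 0.010 m at its stop (both tabs at their stops: 40 mm over the outer faces). Its spring pushes out with 1.5 N free, 4.5 N at the stop. Below the flange the tab carries a flat-bottomed nose, 3-8 mm above the cap's origin, 16 mm wide, reaching 37 mm from the axis when free, 27 mm at the stop.
- cap_right (a joint): The same for the tab at the cap's -y side: 0 free, 0.010 m pushed inward to its stop, with the same spring and nose.
There are look-alikes about, which are no part of the job. What is shaped like the cap but black or brown is not meant.

How it is judged:
On the way:
1. the cap enters the mouth with both tabs pinched in (horizontal distance between cap and mouth below 0.012 m and z of cap in the frame of mouth below -0.004 m and value of joint each of cap_left, cap_right above 0.003 m), for 0.05 s.
At the end, for the whole second after the job is handed in: The larger cap is at rest in the canister's mouth: within 10 mm of its centre, flange on the rim to within 3 mm, tilted less than 0.1 rad, both tabs sprung out again to within 3 mm of their free position (horizontal distance between cap and mouth below 0.01 m and z of cap in the frame of mouth between -0.02 and -0.013 m and angle between cap's own z axis and vertical below 0.1 rad and value of joint each of cap_left, cap_right below 0.003 m and linear speed of cap below 0.02 m/s); the robot touches nothing.
It also fails if it takes over 40 s, if anything falls off the work surface, if the arm or the gripper's body presses on something with over 40 N, if the wrist force passes 120 N, or if a joint passes its speed limit or range.

## Working session

There is one attempt and no reset: what is moved stays moved. The work goes in short steps, Python scripts to look and compute and a tool call to move; the robot and the scene stay as the last step left them, time stands still between calls to the robot, and variables do not carry over. Pictures are saved under pics/ and viewed, and the job is handed in when it is done.

Besides the shell and the picture viewer there is one more tool, called after "Request:" in YAML: its name, and indented under it one key for each argument. send_rows: Moves the arm, as the interface text tells. Its arguments: {"type":"object","properties":{"moves":{"type":"string"}},"required":["moves"]}

```bash
ls; mkdir -p pics; cat > h.py <<'E'
import numpy as np, cv2
from bench import robot, imaging, order
def save(s,n): cv2.imwrite('pics/'+n+'.png', s["image"][:,:,::-1])
def ray(s,px,z):
    d=np.linalg.inv(s["mtx"])@np.array([px[0],px[1],1.]); R=np.array(s["R"]);t=np.array(s["t"])
    c=-R.T@t; w=R.T@d
    return c+w*(z-c[2])/w[2]
def proj(s,X):
    p=s["mtx"]@(np.array(s["R"])@np.array(X)+s["t"]); return p[:2]/p[2]
E
python3 - <<'E'
from h import *
np.set_printoptions(precision=4,suppress=True)
for n in("scene","top"):
    s=imaging.snapshot(n); save(s,n+"0")
    print(n,"cam",-np.array(s["R"]).T@s["t"])
    for t,z in(("cap",0.0),("mouth",0.09)):
        for f in(imaging.recognise,imaging.landmark_of):
            try: 
                for r in f(s,t): print(t,f.__name__,r,ray(s,r["centre"],z))
            except Exception as e: print(t,e)
    for r in imaging.recognise(s,"cap_left"): print("left",r)
    for r in imaging.landmark_of(s,"cap_left"): print("left",r)
    
print(robot.get_obs())
E
```

```text
pics
scene cam [0.1796 0.6165 0.6721]
cap call {'centre': [247.2, 184.1], 'conf': 0.86} [ 0.5111 -0.0809  0.    ]
cap call {'centre': [310.9, 181.1], 'conf': 0.71} [ 0.3597 -0.1557  0.    ]
cap call {'centre': [255.6, 276.2], 'conf': 0.69} [ 0.3761  0.1789 -0.    ]
cap call {'centre': [255.0, 277.6], 'conf': 0.98} [0.3759 0.1826 0.    ]
cap call {'centre': [309.7, 186.8], 'conf': 0.86} [ 0.3559 -0.1327  0.    ]
cap call {'centre': [243.9, 190.1], 'conf': 0.85} [ 0.5094 -0.056   0.    ]
mouth call {'centre': [175.4, 242.3], 'conf': 0.95} [0.5266 0.2248 0.09  ]
mouth call {'centre': [168.6, 225.8], 'conf': 0.57} [0.5631 0.1922 0.09  ]
left {'centre': [238.0, 179.0], 'conf': 0.46}Traceback (most recent call last):
  File "<stdin>", line 12, in <module>
ValueError: it knows: cap, mouth
```

```bash
python3 - <<'E'
from h import *
np.set_printoptions(precision=4,suppress=True)
for n in("scene","top"):
    s=imaging.snapshot(n); save(s,n+"0")
    print(n,"cam",-np.array(s["R"]).T@s["t"])
    for t,z in(("cap",0.0),("mouth",0.09)):
        for f,fn in((imaging.recognise,'rec'),(imaging.landmark_of,'lm')):
            try: 
                for r in f(s,t): print(t,fn,r,ray(s,r["centre"],z))
            except Exception as e: print(t,fn,e)
print(robot.get_obs())
E
```

```text
scene cam [0.1796 0.6165 0.6721]
cap rec {'centre': [256.3, 273.4], 'conf': 0.86} [0.3776 0.1719 0.    ]
cap rec {'centre': [310.7, 180.8], 'conf': 0.81} [ 0.3606 -0.1567  0.    ]
cap rec {'centre': [245.3, 184.8], 'conf': 0.75} [ 0.5146 -0.0765  0.    ]
cap lm {'centre': [308.9, 184.5], 'conf': 0.82} [ 0.3605 -0.1406  0.    ]
cap lm {'centre': [245.2, 189.1], 'conf': 0.76} [ 0.5079 -0.0609  0.    ]
cap lm {'centre': [259.7, 279.7], 'conf': 0.6} [0.3649 0.1836 0.    ]
mouth rec {'centre': [173.0, 240.9], 'conf': 0.81} [0.5329 0.2235 0.09  ]
mouth lm {'centre': [170.0, 224.2], 'conf': 0.6} [0.5628 0.1873 0.09  ]
top cam [ 0.3564 -0.0051  0.975 ]
cap rec {'centre': [278.1, 177.0], 'conf': 0.88} [ 0.5094 -0.0691  0.    ]
cap rec {'centre': [308.9, 238.1], 'conf': 0.68} [ 0.3583 -0.1413  0.    ]
cap rec {'centre': [172.1, 238.1], 'conf': 0.61} [0.3622 0.1907 0.    ]
cap lm {'centre': [174.5, 234.6], 'conf': 0.91} [0.3706 0.185  0.    ]
cap lm {'centre': [278.0, 175.7], 'conf': 0.81} [ 0.5127 -0.0689  0.    ]
cap lm {'centre': [309.9, 236.8], 'conf': 0.58} [ 0.3614 -0.1438  0.    ]
mouth rec {'centre': [167.0, 156.6], 'conf': 0.87} [0.5445 0.1869 0.09  ]
mouth lm {'centre': [163.7, 150.4], 'conf': 0.62} [0.5588 0.1946 0.09  ]
{'time': 0.8, 'joint_positions': array([-1.2401,  0.0872,  1.3707, -0.    ,  1.6836, -0.1031]), 'qvel': array([-0.0003,  0.0002, -0.0005, -0.001 ,  0.0001,  0.0002]), 'joint_torque': array([ -0.0001, -33.999 , -30.2581,   0.0717,   0.0235,  -0.    ]), 'tool_pos': array([ 0.2312, -0.4991,  0.2245]), 'ee_rot': array([-1.5708, -0.0001, -1.137 ]), 'wrist_force': array([0.7526, 0.23  , 0.4   ]), 'wrist_torque': array([-0.0253,  0.042 , -0.0113]), 'width': 0.09367951321283448}
```

View pics/scene0.png

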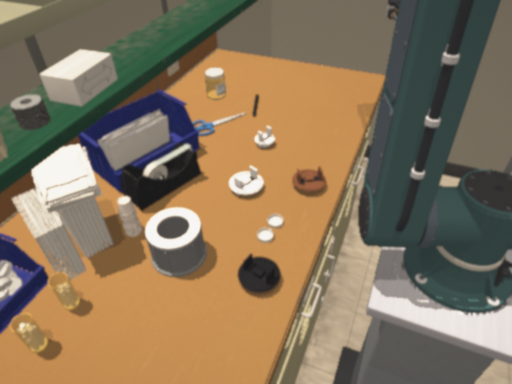

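View pics/top0.png

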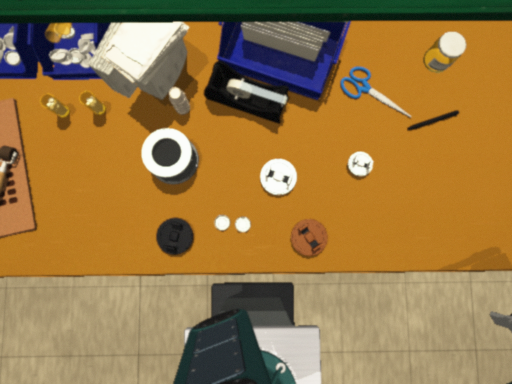

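```bash
python3 - <<'E'
from h import *
np.set_printoptions(precision=4,suppress=True)
for n,(c,r),(c2,r2) in(("scene",(246,183),(175,235)),("top",(278,177),(170,155))):
    s=imaging.snapshot(n); im=s["image"][:,:,::-1]
    a=cv2.resize(im[r-25:r+25,c-25:c+25],(400,400),interpolation=cv2.INTER_CUBIC)
    b=cv2.resize(im[r2-37:r2+38,c2-37:c2+38],(400,400),interpolation=cv2.INTER_CUBIC)
    cv2.imwrite(f'pics/z_{n}.png',np.hstack([a,b]))
    if n=="top":
        hsv=cv2.cvtColor(im.copy(),cv2.COLOR_BGR2HSV)
        m=((hsv[:,:,1]<70)&(hsv[:,:,2]>120)).astype(np.uint8)
        k,l,st,ce=cv2.connectedComponentsWithStats(m)
        for i in range(1,k):
            if st[i,4]>60 and st[i,4]<5000 and 100<ce[i][1]<240: print(st[i],ce[i],ray(s,ce[i],0.02),ray(s,ce[i],.09))
        # mouth hole: fit lip outer ellipse
        for lab,(cc,rr),z in(("cap",(278,177),.02),("lip",(166,153),.09)):
            x=l.copy(); 
            i=np.bincount(l[rr-18:rr+18,cc-18:cc+18].ravel())[1:].argmax()+1
            cs,_=cv2.findContours((l==i).astype(np.uint8),cv2.RETR_CCOMP,cv2.CHAIN_APPROX_NONE)
            for q in cs:
                if len(q)>12:
                    e=cv2.fitEllipse(q); print(lab,e,ray(s,e[0],z))
        print(s["mtx"],s["R"])
E
```

```text
[ 142  128   56   50 1349] [166.8844 152.4292] [0.5697 0.2025 0.02  ] [0.5541 0.1873 0.09  ]
[  0 152  16  20  87] [  6.3678 163.2989] [0.5466 0.59   0.02  ] [0.5326 0.5464 0.09  ]
[348 152  25  24 463] [359.7624 163.4773] [ 0.5377 -0.268   0.02  ] [ 0.5244 -0.2487  0.09  ]
[ 260  159   37   36 1006] [278.0636 176.506 ] [ 0.5075 -0.0677  0.02  ] [ 0.4964 -0.0631  0.09  ]
[215 215  15  15 170] [221.8882 222.3529] [0.398  0.0686 0.02  ] [0.395  0.0632 0.09  ]
[235 217  15  15 175] [242.36   223.9829] [0.3936 0.0197 0.02  ] [0.3909 0.0179 0.09  ]
cap ((278.0494079589844, 176.50009155273438), (35.49665832519531, 35.952857971191406), 116.3651123046875) [ 0.5075 -0.0677  0.02  ]
cap ((285.26202392578125, 179.07888793945312), (5.561282157897949, 7.98399019241333), 18.459314346313477) [ 0.501  -0.0851  0.02  ]
cap ((270.4454345703125, 173.6493682861328), (5.3516716957092285, 8.317749977111816), 33.162506103515625) [ 0.5147 -0.0494  0.02  ]
lip ((167.14569091796875, 152.2730255126953), (47.663631439208984, 52.22926712036133), 81.69098663330078) [0.5544 0.1867 0.09  ]
lip ((165.9892120361328, 151.93173217773438), (28.470857620239258, 29.69144630432129), 72.28067016601562) [0.5552 0.1894 0.09  ]
[[398.4437   0.     256.6693]
 [  0.     398.4437 188.6233]
 [  0.       0.       1.    ]] [[-0.0117 -0.9999  0.0094]
 [-0.9919  0.0104 -0.1268]
 [ 0.1267 -0.0108 -0.9919]]
```

View pics/z_top.png

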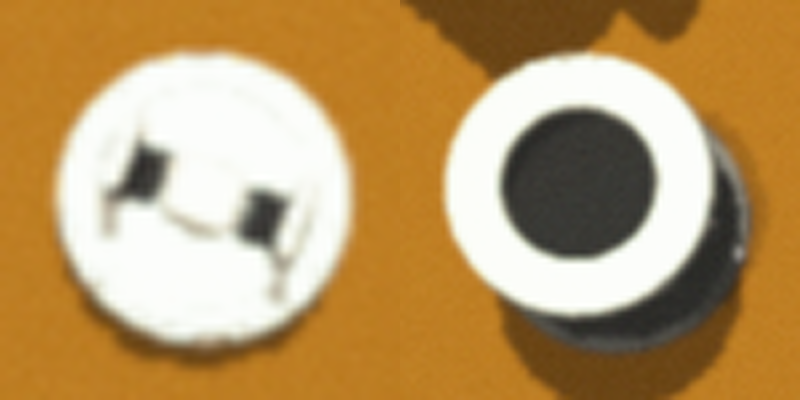

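View pics/z_scene.png

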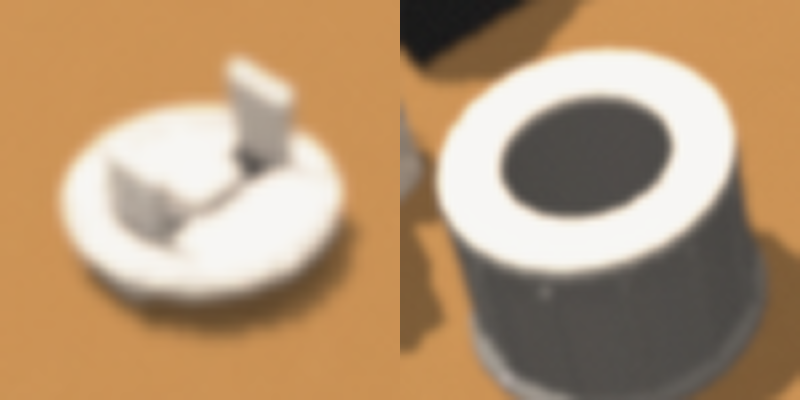

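```bash
cat > ov.py <<'E'
from h import *
def box(x0,x1,y0,y1,z0,z1): return np.array([[x,y,z] for x in(x0,x1) for y in(y0,y1) for z in(z0,z1)])
E_=[(0,1),(0,2),(0,4),(1,3),(1,5),(2,3),(2,6),(3,7),(4,5),(4,6),(5,7),(6,7)]
def draw(s,p,yaw,name,k=10,h=28,mouth=None):
    def P(X): return proj(s,X)
    c,sn=np.cos(yaw),np.sin(yaw); R=np.array([[c,-sn,0],[sn,c,0],[0,0,1]])
    p=np.array(p); ctr=np.round(P(p+[0,0,.03])).astype(int) if mouth is None else np.round(P(mouth)).astype(int)
    im=s["image"][:,:,::-1]; c0=ctr-h
    a=cv2.resize(im[c0[1]:c0[1]+2*h,c0[0]:c0[0]+2*h],None,fx=k,fy=k,interpolation=cv2.INTER_CUBIC)
    a=np.clip(255*(a/255.)**1.0,0,255).astype(np.uint8)
    q=lambda X:tuple(np.round((P(X)-c0+.5)*k-.5).astype(int).tolist())
    if mouth is None:
        for y0,y1 in((.025,.03),(-.03,-.025)):
            b=(R@box(-.013,.013,y0,y1,.022,.051).T).T+p
            for i,j in E_: cv2.line(a,q(b[i]),q(b[j]),(0,0,255) if y0>0 else (255,0,0),1)
        circ=[(p+[0,0,.02],.044)]
    else: circ=[(mouth,.034),(mouth,.056)]
    for m,r in circ:
        t=np.linspace(0,2*np.pi,60); 
        for i in range(59): cv2.line(a,q(m+r*np.array([np.cos(t[i]),np.sin(t[i]),0])),q(m+r*np.array([np.cos(t[i+1]),np.sin(t[i+1]),0])),(0,160,0),1)
    return a
E
python3 - <<'E'
from ov import *
sc=imaging.snapshot("scene"); tp=imaging.snapshot("top")
p=[.5075,-.0677,0]; yaw=np.radians(69-90); m=np.array([.555,.1885,.09])
f=lambda a:cv2.resize(a,(400,300*4//3))
L=[draw(tp,p,yaw,0,k=10,h=20),draw(sc,p,yaw,0,k=10,h=20)]
cv2.imwrite('pics/ov1.png',np.hstack(L))
L=[draw(tp,p,yaw,0,k=10,h=38,mouth=m),draw(sc,p,yaw,0,k=10,h=38,mouth=m)]
cv2.imwrite('pics/ov2.png',np.hstack([f(x) for x in L]))
E
```

```text
(no output)
```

View pics/ov1.png

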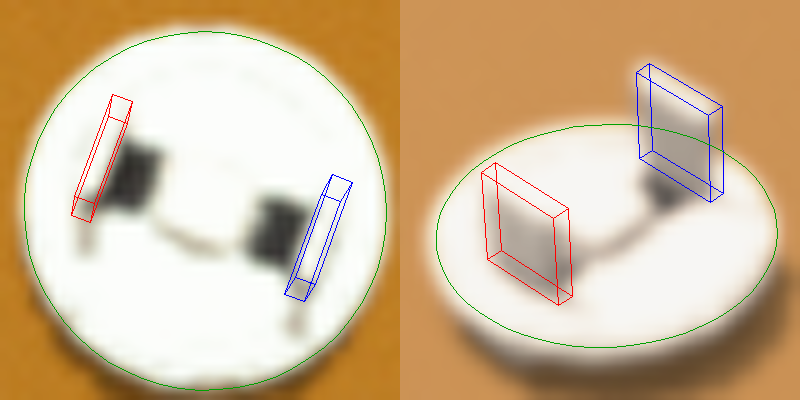

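View pics/ov2.png

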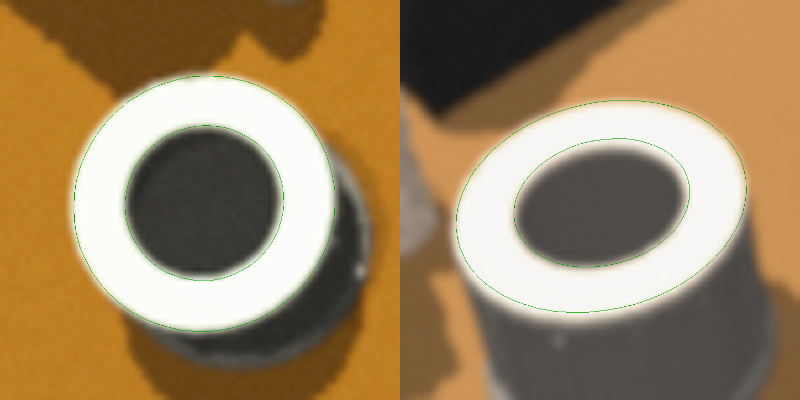

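Request:
send_rows:
  moves: "-1 0 0 0 6.5; -1 0 0 0 6.5; -1 0 0 0 6.5; -1 0 0 0 6.5; -1 0 0 0 6.5; -1 0 0 0 6.5; -1 0 0 0 6.9; -1 0 0 0 0; -1 0 0 0 0; -1 0 0 0 0"

```text
time: 1.83
tool_pos: [0.2312, -0.4991, 0.2245]
ee_rot: [-1.571, -0.0, -1.936]
wrist_force: [0.6, 0.6, -0.4]
width: 0.0937
```

```bash
cat > d.py <<'E'
from h import *
import sys
from scipy.spatial.transform import Rotation as Ro
o=robot.get_obs(); g=np.array([float(a) for a in sys.argv[1:4]])
R=Ro.from_euler('xyz',o["ee_rot"]).as_matrix(); 
print("t",o["time"],"pos",o["tool_pos"].round(4),"rpy deg",np.degrees(o["ee_rot"]).round(2),"w",round(o["width"],4),"F",o["wrist_force"].round(2),"j",o["joint_positions"].round(2))
print("tool shift mm",(R.T@(g-o["tool_pos"])*1000).round(2))
E
python3 d.py 0.5075 -0.0677 0.225
```

```text
t 1.8333 pos [ 0.2312 -0.4991  0.2245] rpy deg [ -90.    -0.  -110.9] w 0.0937 F [ 0.62  0.56 -0.43] j [-1.24  0.09  1.37  0.    1.68  0.7 ]
tool shift mm [-501.57   -0.51  104.24]
```

Request:
send_rows:
  moves: "-1 -0.025 0 0.0052 0; -1 -0.025 0 0.0052 0; -1 -0.025 0 0.0052 0; -1 -0.025 0 0.0052 0; -1 -0.025 0 0.0052 0; -1 -0.025 0 0.0052 0; -1 -0.025 0 0.0052 0; -1 -0.025 0 0.0052 0; -1 -0.025 0 0.0052 0; -1 -0.025 0 0.0052 0"

```text
time: 2.67
tool_pos: [0.37, -0.2833, 0.2246]
ee_rot: [-1.57, -0.0, -1.936]
wrist_force: [-0.0, -1.0, -0.1]
width: 0.0938
```

Request:
send_rows:
  moves: "-1 -0.027 0 0.0052 0; -1 -0.027 0 0.0052 0; -1 -0.027 0 0.0052 0; -1 -0.027 0 0.0052 0; -1 -0.027 0 0.0052 0; -1 -0.027 0 0.0052 0; -1 -0.027 0 0.0052 0; -1 -0.027 0 0.0052 0; -1 -0.025 0 0.0052 0; -1 0 0 0 0"

```text
time: 3.5
tool_pos: [0.5013, -0.0728, 0.2243]
ee_rot: [-1.571, 0.002, -1.931]
wrist_force: [0.5, -0.9, 0.3]
width: 0.0938
```

```bash
python3 d.py 0.5075 -0.0677 0.130
```

```text
t 3.5 pos [ 0.5013 -0.0728  0.2243] rpy deg [ -90.      0.12 -110.65] w 0.0938 F [ 0.47 -0.9   0.32] j [-0.26 -0.01  1.47  0.    1.68  1.67]
tool shift mm [-6.8  94.3   4.02]
```

Request:
send_rows:
  moves: "-1 0 0.015 0 0; -1 0 0.015 0 0; -1 0 0.015 0 0; -1 0 0.015 0 0; -1 0 0.015 0 0; -1 0 0.015 0 0; -1 0 0 0 0; -1 0 0 0 0; -1 0 0 0 0; -1 0 0 0 0"

```text
time: 4.33
tool_pos: [0.5004, -0.0768, 0.136]
ee_rot: [-1.568, 0.0, -1.938]
wrist_force: [0.3, 0.1, 0.4]
width: 0.094
```

```bash
python3 d.py 0.5075 -0.0677 0.044
```

```text
t 4.3333 pos [ 0.5004 -0.0768  0.136 ] rpy deg [ -89.85    0.   -111.03] w 0.094 F [0.35 0.06 0.35] j [-0.26  0.02  1.61 -0.    1.5   1.67]
tool shift mm [-10.99  92.     3.08]
```

Request:
send_rows:
  moves: "-1 -0.011 0 0.003 0; -1 0 0.01 0 0; -1 0 0.01 0 0; -1 0 0.01 0 0; -1 0 0.01 0 0; -1 0 0 0 0; -1 0 0 0 0; -1 0 0 0 0; -1 0 0 0 0; -1 0 0 0 0"

```text
time: 5.17
tool_pos: [0.5069, -0.0673, 0.0952]
ee_rot: [-1.569, 0.0, -1.938]
wrist_force: [-0.2, -0.4, 0.1]
width: 0.094
```

```bash
python3 d.py 0.5075 -0.0677 0.044; python3 - <<'E'
from ov import *
sc=imaging.snapshot("scene"); tp=imaging.snapshot("top"); 
p=[.5075,-.0677,0]
cv2.imwrite('pics/g1.png',np.hstack([draw(x,p,np.radians(-21),0,k=8,h=25) for x in(tp,sc)]))
E
```

```text
t 5.1667 pos [ 0.5069 -0.0673  0.0952] rpy deg [-8.9920e+01  1.0000e-02 -1.1105e+02] w 0.094 F [-0.22 -0.42  0.07] j [-0.24  0.06  1.66 -0.    1.42  1.7 ]
tool shift mm [ 0.17 51.18  0.62]
```

View pics/g1.png

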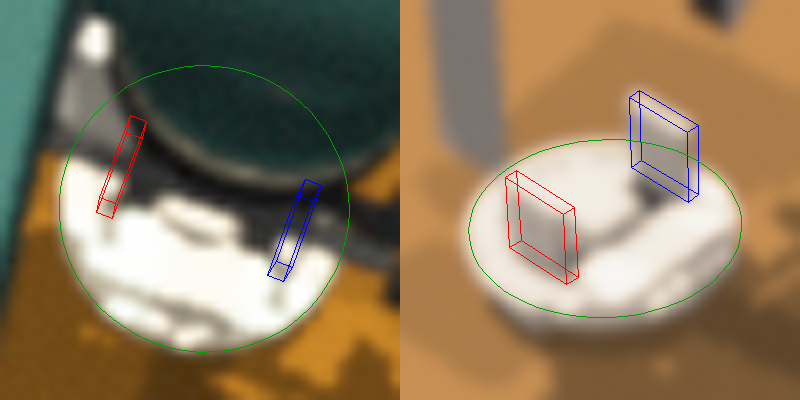

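Top view is partly blocked by the arm; the scene view shows the two fingers either side of the tabs, cap unmoved. Going down to TCP z ≈ 0.044.

Request:
send_rows:
  moves: "-1 0 0.01 0.0006 0; -1 0 0.01 0 0; -1 0 0.01 0 0; -1 0 0.01 0 0; -1 0 0.006 0 0; -1 0 0.005 0 0; -1 0 0 0 0; -1 0 0 0 0; -1 0 0 0 0; -1 0 0 0 0"

```text
time: 6.1
tool_pos: [0.5076, -0.0675, 0.0442]
ee_rot: [-1.569, 0.0, -1.938]
wrist_force: [-0.5, -0.2, 0.3]
width: 0.094
```

```bash
python3 d.py 0.5075 -0.0677 0.044; python3 - <<'E'
from ov import *
sc=imaging.snapshot("scene"); p=[.5075,-.0677,0]
cv2.imwrite('pics/g2.png',draw(sc,p,np.radians(-21),0,k=8,h=35))
E
```

```text
t 6.1 pos [ 0.5076 -0.0675  0.0442] rpy deg [-8.9910e+01  1.0000e-02 -1.1104e+02] w 0.094 F [-0.48 -0.17  0.27] j [-0.24  0.11  1.71 -0.    1.32  1.7 ]
tool shift mm [0.24 0.18 0.  ]
```

View pics/g2.png

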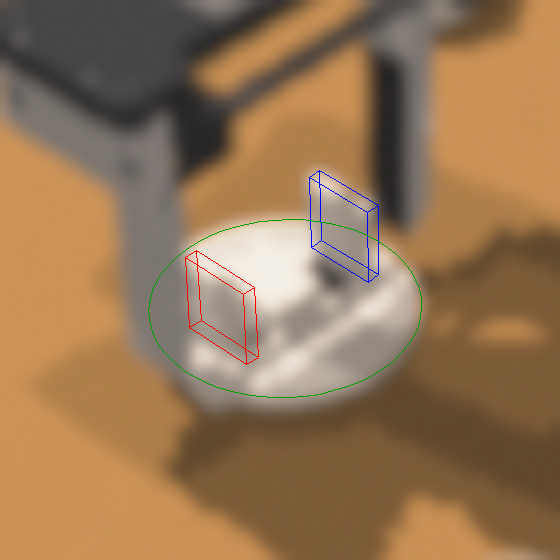

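Request:
send_rows:
  moves: "0 0 0 0 0; 0.1 0 0 0 0; 0.3 0 0 0 0; 0.5 0 0 0 0; 1 0 0 0 0; 1 0 0 0 0; 1 0 0 0 0; 1 0 0 0 0; 1 0 0 0 0; 1 0 0 0 0"

```text
time: 6.98
tool_pos: [0.5073, -0.0675, 0.044]
ee_rot: [-1.57, -0.0, -1.938]
wrist_force: [0.1, 0.6, 3.1]
width: 0.0384
```

```bash
python3 d.py 0.5075 -0.0677 0.044; python3 - <<'E'
from ov import *
sc=imaging.snapshot("scene"); p=[.5075,-.0677,0]
cv2.imwrite('pics/g3.png',draw(sc,p,np.radians(-21),0,k=8,h=35))
E
```

```text
t 6.9833 pos [ 0.5073 -0.0675  0.044 ] rpy deg [ -89.95   -0.   -111.05] w 0.0384 F [0.12 0.65 3.14] j [-0.24  0.11  1.71 -0.    1.32  1.7 ]
tool shift mm [ 0.17 -0.    0.23]
```

View pics/g3.png

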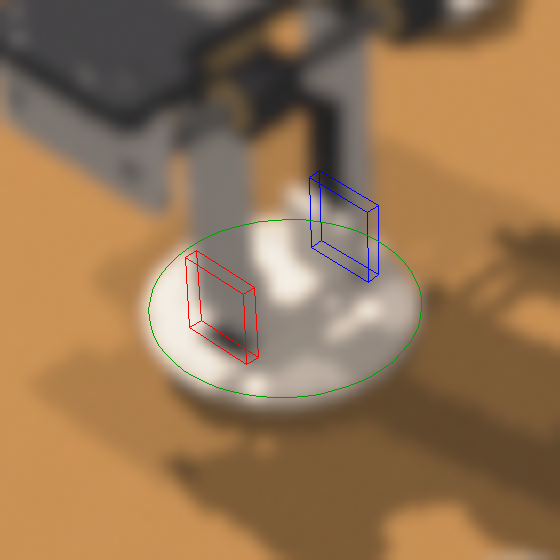

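Request:
send_rows:
  moves: "1 0 -0.004 0 0; 1 0 -0.008 0 0; 1 0 -0.014 0 0; 1 0 -0.018 0 0; 1 0 -0.018 0 0; 1 0 -0.018 0 0; 1 0 -0.018 0 0; 1 0 -0.018 0 0; 1 0 -0.012 0 0; 1 0 -0.004 0 0"

```text
time: 7.87
tool_pos: [0.5081, -0.0676, 0.1783]
ee_rot: [-1.566, 0.0, -1.938]
wrist_force: [0.0, 0.1, -1.2]
width: 0.038
```

```bash
python3 d.py 0.555 0.1885 0.176; python3 - <<'E'
from ov import *
sc=imaging.snapshot("scene"); p=robot.get_obs()["tool_pos"]-[0,0,.044]
cv2.imwrite('pics/g4.png',draw(sc,p,np.radians(-21),0,k=8,h=35))
E
```

```text
t 7.8667 pos [ 0.5081 -0.0676  0.1783] rpy deg [-8.9740e+01  3.0000e-02 -1.1105e+02] w 0.038 F [ 0.04  0.06 -1.23] j [-0.24  0.01  1.54 -0.    1.58  1.7 ]
tool shift mm [-255.85    2.22  -48.25]
```

View pics/g4.png

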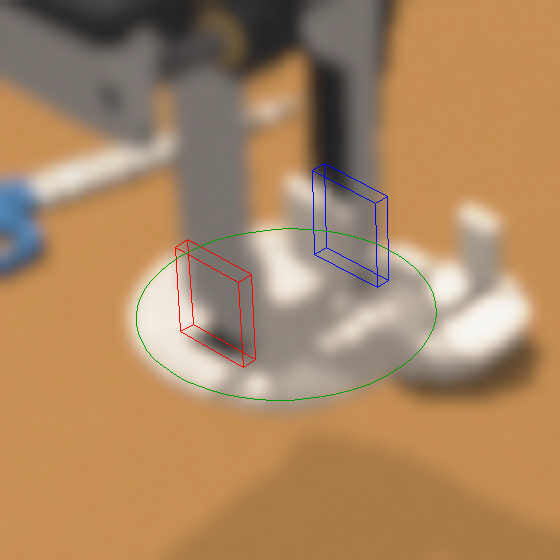

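Request:
send_rows:
  moves: "1 -0.010 0 -0.002 0; 1 -0.018 0 -0.0034 0; 1 -0.022 0 -0.0042 0; 1 -0.022 0 -0.0042 0; 1 -0.022 0 -0.0042 0; 1 -0.022 0 -0.0042 0; 1 -0.022 0 -0.0042 0; 1 -0.022 0 -0.0042 0; 1 -0.022 0 -0.0042 0; 1 -0.022 0 -0.0042 0"

```text
time: 8.75
tool_pos: [0.5428, 0.1389, 0.1733]
ee_rot: [-1.574, -0.002, -1.938]
wrist_force: [1.0, 0.4, -0.2]
width: 0.0379
```

Request:
send_rows:
  moves: "1 -0.020 0 -0.0036 0; 1 -0.016 0 -0.003 0; 1 -0.010 0 -0.002 0; 1 -0.006 0 -0.001 0; 1 0 0 0 0; 1 0 0 0 0; 1 0 0 0 0; 1 0 0 0 0; 1 0 0 0 0; 1 0 0 0 0"

```text
time: 9.58
tool_pos: [0.5537, 0.1884, 0.1757]
ee_rot: [-1.57, 0.0, -1.939]
wrist_force: [-0.2, -0.3, -0.4]
width: 0.0379
```

```bash
python3 d.py 0.555 0.1885 0.176; python3 - <<'E'
from ov import *
p=robot.get_obs()["tool_pos"]-[0,0,.044]
cv2.imwrite('pics/g5.png',np.hstack([draw(imaging.snapshot(n),p,np.radians(-21),0,k=6,h=33) for n in("top","scene")]))
E
```

```text
t 9.5833 pos [0.5537 0.1884 0.1757] rpy deg [ -89.98    0.   -111.1 ] w 0.0379 F [-0.22 -0.33 -0.4 ] j [ 0.23  0.18  1.37 -0.    1.6   2.17]
tool shift mm [-0.54 -0.35  1.23]
```

View pics/g5.png

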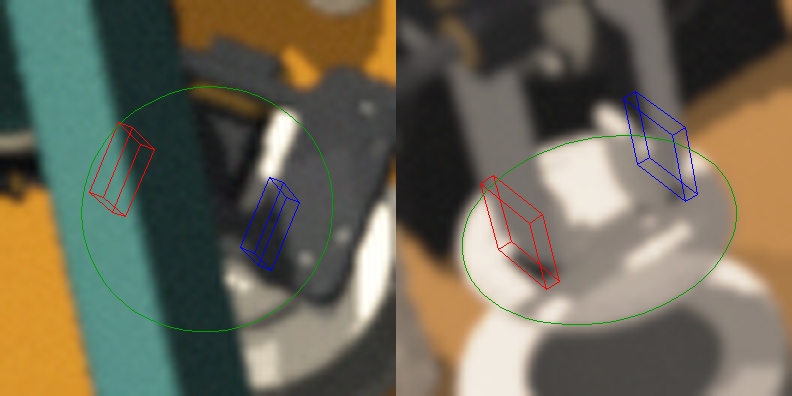

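Request:
send_rows:
  moves: "1 -0.0005 0.005 0.0012 0; 1 0 0.006 0 0; 1 0 0.006 0 0; 1 0 0.006 0 0; 1 0 0.006 0 0; 1 0 0.004 0 0; 1 0 0.002 0 0; 1 0 0 0 0; 1 0 0 0 0; 1 0 0 0 0"

```text
time: 10.52
tool_pos: [0.5551, 0.1891, 0.1409]
ee_rot: [-1.57, 0.0, -1.938]
wrist_force: [0.4, -0.3, -1.0]
width: 0.0381
```

```bash
python3 d.py 0.555 0.1885 0.118; python3 - <<'E'
from ov import *
p=robot.get_obs()["tool_pos"]-[0,0,.044]
a=draw(imaging.snapshot("scene"),p,0,0,k=8,h=35,mouth=np.array([.555,.1885,.09]))
cv2.imwrite('pics/g6.png',a)
E
```

```text
t 10.5167 pos [0.5551 0.1891 0.1409] rpy deg [-8.9960e+01  2.0000e-02 -1.1104e+02] w 0.0381 F [ 0.45 -0.26 -1.03] j [ 0.23  0.2   1.41 -0.    1.53  2.17]
tool shift mm [ 0.66 22.91  0.08]
```

View pics/g6.png

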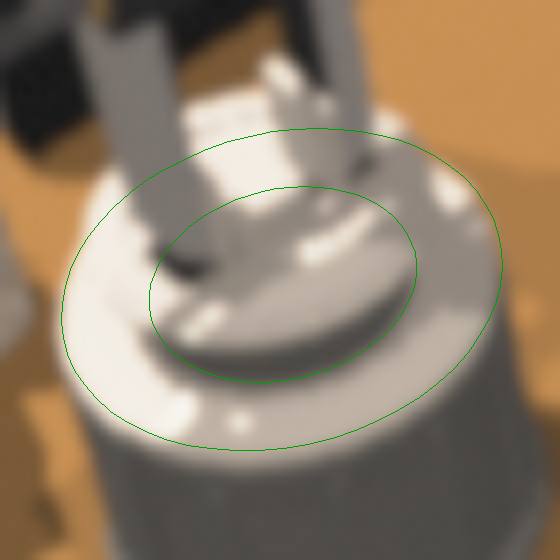

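Request:
send_rows:
  moves: "1 0.0005 0.002 0 0; 1 0 0.002 0 0; 1 0 0.002 0 0; 1 0 0.002 0 0; 1 0 0.002 0 0; 1 0 0.002 0 0; 1 0 0 0 0; 1 0 0 0 0; 1 0 0 0 0; 1 0 0 0 0"

```text
time: 11.4
tool_pos: [0.5548, 0.1886, 0.1286]
ee_rot: [-1.571, 0.0, -1.938]
wrist_force: [-0.6, 1.0, -1.2]
width: 0.0383
```

```bash
python3 d.py 0.555 0.1885 0.118
```

```text
t 11.4 pos [0.5548 0.1886 0.1286] rpy deg [-8.9980e+01  1.0000e-02 -1.1105e+02] w 0.0383 F [-0.56  0.97 -1.21] j [ 0.23  0.2   1.43 -0.    1.51  2.17]
tool shift mm [ 0.06 10.61  0.21]
```

Request:
send_rows:
  moves: "1 0 0.002 0 0; 1 0 0.002 0 0; 1 0 0.002 0 0; 1 0 0.001 0 0; 1 0 0.001 0 0; 1 0 0.001 0 0; 1 0 0 0 0; 1 0 0 0 0; 1 0 0 0 0; 1 0 0 0 0"

```text
time: 12.23
tool_pos: [0.5548, 0.1886, 0.1196]
ee_rot: [-1.571, 0.0, -1.938]
wrist_force: [0.1, -0.3, -0.5]
width: 0.038
```

```bash
python3 d.py 0.555 0.1885 0.118; python3 - <<'E'
from ov import *
p=robot.get_obs()["tool_pos"]-[0,0,.044]
a=draw(imaging.snapshot("scene"),p,0,0,k=8,h=35,mouth=np.array([.555,.1885,.09]))
cv2.imwrite('pics/g7.png',a)
E
```

```text
t 12.2333 pos [0.5548 0.1886 0.1196] rpy deg [ -89.99    0.   -111.05] w 0.038 F [ 0.12 -0.27 -0.52] j [ 0.23  0.21  1.44 -0.    1.49  2.17]
tool shift mm [0.02 1.58 0.24]
```

View pics/g7.png

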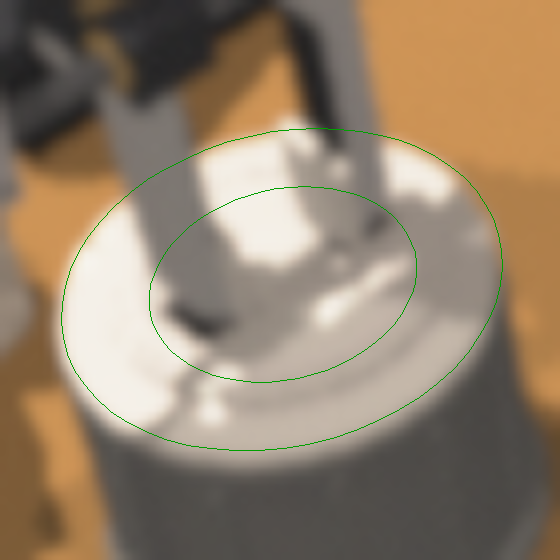

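Almost home: flange nearly on the rim, no contact force yet. Continuing in sub-mm steps until the force shows contact.

Request:
send_rows:
  moves: "1 0 0.0005 0 0; 1 0 0.0005 0 0; 1 0 0.0005 0 0; 1 0 0.0005 0 0; 1 0 0.0005 0 0; 1 0 0 0 0; 1 0 0 0 0; 1 0 0 0 0; 1 0 0 0 0; 1 0 0 0 0"

```text
time: 13.12
tool_pos: [0.5548, 0.1886, 0.118]
ee_rot: [-1.57, 0.0, -1.938]
wrist_force: [-1.9, -0.7, 4.9]
width: 0.0382
```

```bash
python3 d.py 0.555 0.1885 0.118
```

```text
t 13.1167 pos [0.5548 0.1886 0.118 ] rpy deg [-8.9960e+01  1.0000e-02 -1.1104e+02] w 0.0382 F [-1.89 -0.72  4.88] j [ 0.23  0.21  1.45 -0.    1.49  2.17]
tool shift mm [ 0.02 -0.03  0.23]
```

Request:
send_rows:
  moves: "0.2 0 0 0 0; 0 0 0 0 0; -0.2 0 0 0 0; -0.5 0 0 0 0; -0.8 0 0 0 0; -1 0 0 0 0; -1 0 0 0 0; -1 0 0 0 0; -1 0 0 0 0; -1 0 0 0 0"

```text
time: 13.95
tool_pos: [0.5546, 0.1885, 0.1165]
ee_rot: [-1.571, -0.0, -1.938]
wrist_force: [0.3, -0.4, -0.2]
width: 0.093
```

```bash
python3 d.py 0.555 0.1885 0.118; python3 - <<'E'
from ov import *
a=draw(imaging.snapshot("scene"),[.555,.1885,.074],np.radians(-21),0,k=8,h=35)
cv2.imwrite('pics/g8.png',a)
E
```

```text
t 13.95 pos [0.5546 0.1885 0.1165] rpy deg [-9.0030e+01 -3.0000e-02 -1.1104e+02] w 0.093 F [ 0.3  -0.45 -0.17] j [ 0.23  0.21  1.45 -0.    1.48  2.17]
tool shift mm [-0.11 -1.48  0.41]
```

View pics/g8.png

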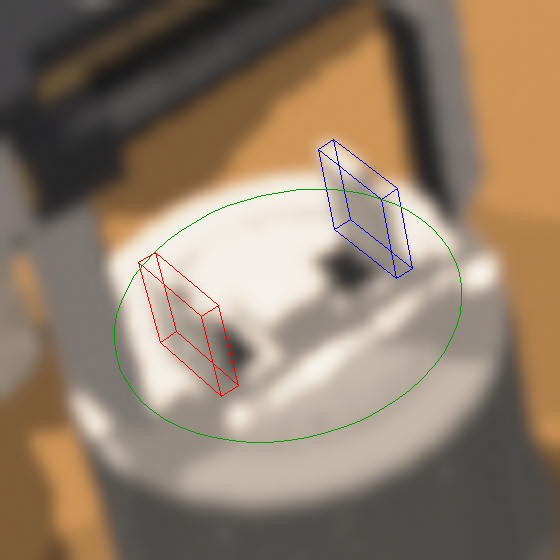

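The tabs appear sprung out where the model predicts. Retreating straight up, then checking.

Request:
send_rows:
  moves: "-1 0 -0.006 0 0; -1 0 -0.01 0 0; -1 0 -0.015 0 0; -1 0 -0.015 0 0; -1 0 -0.015 0 0; -1 0 -0.015 0 0; -1 0 -0.015 0 0; -1 0 -0.015 0 0; -1 0 0 0 0; -1 0 0 0 0"

```text
time: 14.83
tool_pos: [0.5554, 0.1888, 0.2249]
ee_rot: [-1.568, 0.002, -1.938]
wrist_force: [-0.5, 0.9, 0.0]
width: 0.094
```

Request:
send_rows:
  moves: "-1 0.02 0 0 0; -1 0.025 0 0 0; -1 0.025 0 0 0; -1 0.025 0 0 0; -1 0.025 0 0 0; -1 0.025 0 0 0; -1 0.025 0 0 0; -1 0.025 0 0 0; -1 0.02 0 0 0; -1 0 0 0 0"

```text
time: 15.67
tool_pos: [0.476, -0.0146, 0.2219]
ee_rot: [-1.572, -0.002, -1.942]
wrist_force: [-0.2, 0.5, 0.5]
width: 0.0941
```

```bash
python3 d.py 0.555 0.1885 0.118; python3 - <<'E'
from ov import *
cv2.imwrite('pics/g9.png',np.hstack([draw(imaging.snapshot(n),[.555,.1885,.074],np.radians(-21),0,k=6,h=33) for n in("top","scene")]))
E
```

```text
t 15.6667 pos [ 0.476  -0.0146  0.2219] rpy deg [ -90.09   -0.12 -111.28] w 0.0941 F [-0.17  0.47  0.47] j [-0.15 -0.08  1.54 -0.    1.68  1.79]
tool shift mm [-2.1816e+02  1.0346e+02  1.2000e-01]
```

View pics/g9.png

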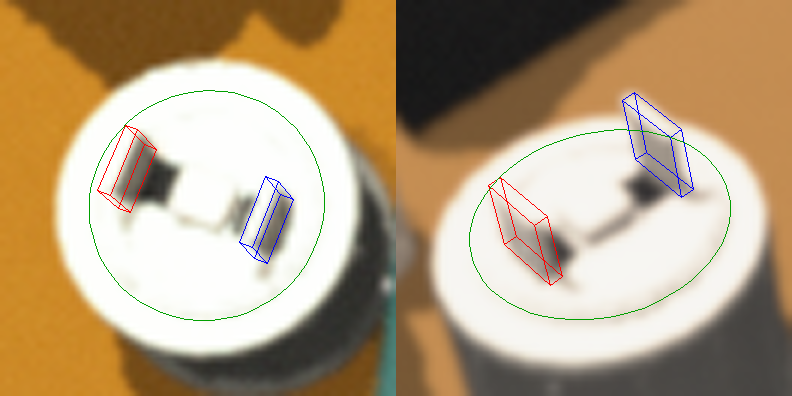

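Request:
send_rows:
  moves: "-1 0 0 0 0; -1 0 0 0 0; -1 0 0 0 0; -1 0 0 0 0; -1 0 0 0 0; -1 0 0 0 0; -1 0 0 0 0; -1 0 0 0 0; -1 0 0 0 0; -1 0 0 0 0"

```text
time: 16.6
tool_pos: [0.4775, -0.0121, 0.223]
ee_rot: [-1.571, -0.0, -1.938]
wrist_force: [-0.7, -1.1, 0.5]
width: 0.094
```

```bash
python3 -c "
from h import *
print(order.close_job(), robot.get_obs()['time'])"
```

```text
the job is handed in; nothing more can be done
the job is handed in; nothing more can be done
```

I took the larger white cap by its tabs, pinched them to about 38 mm and lowered it into the canister's mouth. I then let go, backed the arm clear and handed the job in at about 16.6 s; no verdict was reported.

- **Seating:** contact came at TCP height 0.118 m, where I expected the flange to meet the rim. The force there was about 5 N.
- **Final pictures:** both the top and scene views show the cap flat and centred, with both tabs at their free position. The cap outline I drew over the images is about 2 mm off, which is within the calibration. I did not measure the tab travel itself.
- **Robot:** at the end the gripper was open and over 0.2 m from the canister. No check failed.

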